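# Aim the examination lamp at the basin and switch it on

### The arm

A 6-joint arm with a two-finger parallel gripper is mounted at the origin on the work surface. World frame = base frame: x ahead of the robot, y to its left, z up, the work surface at z = 0. Lengths are in m, angles in rad, forces in N, time in s.
With the tool pointing down it reaches from about 0.325 to 0.875 m from the base axis. Payload 4.4 kg.
Tool frame: the origin (TCP) lies midway between the tips of the shut fingers; the grasp point (between the pads) lies ctrl.grasp_offset behind it (ctrl.grasp_offset is the distance from the TCP to the grasp point, in m); z points along the fingers, y is the line along which they close (so a half turn about z gives the same grasp; the last joint's range is limited). The gripper opens to 85 mm and grips with 20 to 120 N. Pads are 22 mm wide; open, the fingers measure 114 mm over their backs; the gripper's body (76 mm by 85 mm) begins 54 mm behind the grasp point. The pads swing forward as they close: fully open they stand 13 mm farther back than shut.
Start: joints at [1.159, 0.207, 1.542, -0, 1.393, -0.15], TCP at [0.149, 0.555, 0.231] pointing down, gripper open.
Joint ranges: [-2.73, 2.73], [-0.86, 2.22], [0.23, 2.46], [-1.11, 4.25], [0.08, 2.63], [-2.82, 2.82]. Speed limits (rad/s): [2.79, 2.79, 3.14, 3.14, 3.14, 3.14].

### API

Orientations are given as a unit quaternion [w, x, y, z].
In Python, from plant import ctrl, read_camera, camera_model, workorder, silhouettes gives the robot as it stands.
- The arm moves only by the tool send_rows, never from a script. Its argument "deltas" is a list of rows, each an object of numbers: "x", "y", "z": the shift along the tool's x, y, z scaled (see below); "rx", "ry", "rz": the turn, a rotation vector about the tool's x, y, z scaled (see below). In form: [{"x": .., "y": .., "z": .., "rx": .., "ry": .., "rz": ..}, ...]. A call has exactly 10 rows; each row is the pose to reach, as a shift and turn from the pose commanded when the call began, along the tool's axes at that moment; what a row does not reach only later rows make up. The controller multiplies each number of a shift by 0.12 m and each number of a turn by 30 degrees. A row lasts 1/10 s, in which the tool goes at most 50 mm and 8.59 degrees, less where a joint would pass 70% of its speed; a pose out of reach is approached as far as the arm can. A call with a number of a shift or a turn outside -1 to 1 is refused whole. A call with a gripper value outside its range is refused whole. "hand" is the closure in counts, from 0 (fully open) to 255 (shut), set as the call begins (left out, the last holds). The fingers move at their own pace and stop on an object; "force" is the grip in N (left out, the last holds). Time passes only in rows, so rows that repeat a pose let the fingers close, or fill a call up. It gives the time, the measured TCP pose, the force, the opening and the grip force at its end, in the units of the state.
- ctrl.sense(): the state, without advancing time (a new reading comes with each control period).
- read_camera(name): name is "scene" or "top"; returns the picture (420x560x3 uint8, red, green, blue); there is no depth.
- camera_model(name): a dict with "camera_matrix" (3x3 intrinsics, pixels), "D" ([k1, k2, p1, p2, k3] as OpenCV has them; the pictures are not rectified), "pose" (4x4, takes a point from camera to world coordinates). Camera axes: x right, y down, z forward; pixel columns grow to the right and rows downward; lengths in m; the calibration is good to about 2 mm. A picture is of the moment at which its call begins. camera_model takes no time and is no camera call.
- workorder.finish_job(): hands the job in; it is judged then, once.
Trained networks look in the newest picture that a camera, given by its name, has taken for a name from the list of things; names that differ only in an ending like _2 or _b are one class to them, and where a whole thing is asked for, a point or a joint stands for the part that bears it (a point fixed in the world has none). Each returns a list of dicts, best first, with "confidence" (0 to 1); they miss things now and then, are a little off and sometimes report something else, mostly with a low value. They report only what shows in the picture. A call takes as long as a camera call. They do not tell look-alikes from the thing itself.
- silhouettes(camera, name): "pixels" (420x560 bool, what is visible of it) and "uv" ([column, row] in pixels, amid what is visible of it).
The state is a dict: "clock": time; "joints": joint angles; "qvel": joint speeds; "tau": joint torques, N m; "ee_pos": TCP position; "ee_rot": TCP orientation; "ft_force": force on the tool from outside, world axes, zero at the start; "ft_torque": the same for the moment, N m; "width": finger opening in m; "grip_force": force on a finger pad.
Only numpy, scipy, OpenCV 4.12 (cv2) and the standard library are available. Lean on these libraries where they do the work, as an engineer would, in place of code of your own. Each camera call takes 0.05 s, during which the arm holds its last target. There are 200 camera calls.

### The job

Gently push the swivelling arm of the lamp round with a fingertip until the lamp points straight at the middle of the white enamel basin, then press the raised half of the brown rocker switch fully down to turn it on, leaving the lamp pointing at the basin. Nothing is to be gripped, lifted or carried, and the basin and the other things on the trolley stay where they are.

Things in the scene. Friction and masses are not known exactly. Their poses are not given: they have to be found in the camera images.
- lamp_pivot (a point): Swivel axis of the lamp's arm, at the arm's mid height, 130 mm above the trolley top. Its frame turns with the arm: x points level along the arm to the shade, z up. The lamp points where the arm points. Under it stands a steel post 24 mm thick, topped by the arm's hub, 34 mm across and 22 mm high.
- bar_push (a point): Point on the centre line of the lamp's arm, 90 mm out from the swivel axis; x along the arm outwards. The arm is a level steel bar 12 mm thick, 130 mm above the trolley top, bare from 17 to 148 mm from the axis, free below; beyond that a white conical shade 70 mm long, up to 68 mm wide, tilted slightly down, its lowest point 77 mm above the trolley top.
- lamp_arm (a joint): Swivel angle of the lamp's arm, rad; 0 points straight away from the switch, grows counter-clockwise seen from above, stops at -1.3 and 1.3. It swings level, takes about 1.7 N of sideways push at 90 mm from the axis, and stays where it is left. Pushing or squeezing it with over 20 N is too rough.
- rocker_raised_half (a point): Centre of the top face of the rocker's raised half, where to press down: 17 mm from the rocker's axis, 54 mm above the trolley top, 49 mm when fully down (face then level). The brown rocker, two flat halves at a shallow angle, 52 mm long towards the post and 30 mm wide, lies on the base, its axis 105 mm from the post; the raised half is the one farther from the post.
- rocker (a joint): Angle of the rocker, rad: 0 is off (the half farther from the post is raised), 0.30 is on (that half fully down). It takes about 2.5 N at the press point and stays where it is left.
- basin_rim (a point): Centre of the mouth of the white enamel basin, an open round bowl 130 mm across and 50 mm high, loose on the trolley top, off to one side beyond the lamp; this point is 50 mm above the trolley top.
- head_mirror: Nickel head mirror: a shallow round dish 92 mm across, 12 mm high, with a short stem and a black ball at the rim, loose; origin at the centre of its underside. To be left alone.
- otoscope: Brass otoscope lying down: handle 115 mm long, 26 mm thick, with a cross head at one end that carries a black cone on one side and a domed glass lens on the other; loose; origin under the instrument about 75 mm from the handle's free end, x along the handle to the head. To be left alone.
- speculum_left: Black hard-rubber ear speculum, a cone 26 mm across its foot and 36 mm high, standing loose beside the switch; origin under its centre. To be left alone.
- speculum_right: The second speculum, the same, on the other side of the switch; origin under its centre. To be left alone.
- tuning_fork: Steel tuning fork lying flat, 168 mm long, 32 mm wide, 8 mm high, loose; origin where the tines meet the stem. To be left alone.
- swab_jar: Glass jar with a steel lid, 60 mm across, 85 mm high, loose; origin under its centre. To be left alone.
- lamp: The lamp's base, fixed to the trolley: a dark bakelite block 195 x 90 mm, 40 mm high. Origin on the trolley top under the post. x points away from the switch: the block reaches 45 mm beyond the post to +x and 150 mm to -x, and 45 mm to either side.
Not all that is in view belongs to the job. There is more than one size of the part that bears basin_rim; the job needs the middle-sized.

How it is judged:
By the outcome, as a careful person would: the job done as asked, in the order asked, and still so for the second after the job is handed in, with the robot touching nothing.
It also fails if it takes over 45 s, if anything falls off the work surface, if the arm or the gripper's body presses on something with over 40 N, if the wrist force passes 120 N, or if a joint passes its speed limit or range.

## Working session

There is one attempt and no reset: what is moved stays moved. The work goes in short steps, Python scripts to look and compute and a tool call to move; the robot and the scene stay as the last step left them, time stands still between calls to the robot, and variables do not carry over. Pictures are saved under pics/ and viewed, at most 10 in all, crops included, and the job is handed in when it is done.

Besides the shell and the picture viewer there is one more tool, called in YAML: its name, and indented under it one key for each argument. send_rows: Moves the arm, as the interface text tells. Shifts and turns lie within -1 to 1; 1 stands for 0.12 m of shift or 30 degrees of turn. Its arguments: {"type":"object","properties":{"deltas":{"type":"array"},"hand":{"type":"number"},"force":{"type":"number"}},"required":["deltas"]}

```bash
ls; mkdir -p pics; cat > h.py <<'E'
import numpy as np, cv2
from plant import ctrl, read_camera, camera_model, workorder, silhouettes
def ray(cam,uv):
    m=camera_model(cam);K=np.array(m["camera_matrix"]);D=np.array(m["D"]);P=np.array(m["pose"])
    p=cv2.undistortPoints(np.array(uv,float).reshape(-1,1,2),K,D).reshape(-1,2)
    d=np.c_[p,np.ones(len(p))]@P[:3,:3].T
    return P[:3,3],d
def at_z(cam,uv,z):
    o,d=ray(cam,uv); return o+d*((z-o[2])/d[:,2])[:,None]
def proj(cam,X):
    m=camera_model(cam);K=np.array(m["camera_matrix"]);D=np.array(m["D"]);P=np.linalg.inv(np.array(m["pose"]))
    return cv2.projectPoints(np.array(X,float).reshape(-1,3),cv2.Rodrigues(P[:3,:3])[0],P[:3,3],K,D)[0].reshape(-1,2)
E
python3 - <<'E'
from h import *
np.set_printoptions(precision=3,suppress=True)
for c in ("scene","top"):
    cv2.imwrite(f"pics/{c}0.png",read_camera(c)[:,:,::-1]); m=camera_model(c); print(c,np.array(m["pose"]))
    for n in ("lamp_pivot","lamp_arm","bar_push","rocker","rocker_raised_half","basin_rim","lamp","speculum_left","swab_jar","otoscope"):
        for r in silhouettes(c,n): 
            v,u=np.nonzero(r["pixels"]); print(c,n,round(r["confidence"],2),np.round(r["uv"]),len(u),(u.min(),u.max(),v.min(),v.max()) if len(u) else '')
print(ctrl.sense())
E
```

```text
pics
scene [[ 0.853  0.368 -0.371  1.033]
 [ 0.522 -0.625  0.58  -0.802]
 [-0.019 -0.689 -0.725  1.095]
 [ 0.     0.     0.     1.   ]]
scene lamp_pivot 0.76 [339. 228.] 748 (np.int64(282), np.int64(362), np.int64(202), np.int64(250))
scene lamp_arm 0.91 [342. 230.] 829 (np.int64(282), np.int64(362), np.int64(202), np.int64(251))
scene bar_push 0.61 [338. 232.] 858 (np.int64(282), np.int64(362), np.int64(202), np.int64(251))
scene rocker 0.68 [257. 214.] 145 (np.int64(249), np.int64(266), np.int64(209), np.int64(221))
scene rocker_raised_half 0.68 [256. 216.] 168 (np.int64(248), np.int64(267), np.int64(208), np.int64(221))
scene basin_rim 0.88 [321. 281.] 1621 (np.int64(298), np.int64(346), np.int64(265), np.int64(306))
scene basin_rim 0.84 [269. 261.] 632 (np.int64(251), np.int64(281), np.int64(251), np.int64(276))
scene basin_rim 0.68 [338. 228.] 835 (np.int64(282), np.int64(363), np.int64(202), np.int64(251))
scene basin_rim 0.58 [278. 342.] 3592 (np.int64(245), np.int64(313), np.int64(312), np.int64(377))
scene lamp 0.71 [284. 230.] 2766 (np.int64(239), np.int64(362), np.int64(20
[... 1532 characters left out ...]
245.] 70 (np.int64(233), np.int64(241), np.int64(240), np.int64(248))
top swab_jar 0.66 [436. 198.] 546 (np.int64(422), np.int64(451), np.int64(187), np.int64(211))
top otoscope 0.77 [148. 265.] 582 (np.int64(137), np.int64(161), np.int64(243), np.int64(293))
{'clock': 1.1, 'joints': array([ 1.158,  0.207,  1.542, -0.   ,  1.393, -0.15 ]), 'qvel': array([-0.   ,  0.   ,  0.   ,  0.   ,  0.   , -0.001]), 'tau': array([  0.001, -38.306, -29.197,  -0.   ,   0.001,  -0.   ]), 'ee_pos': array([0.149, 0.555, 0.231]), 'ee_rot': array([0.   , 0.131, 0.991, 0.   ]), 'ft_force': array([-0.513,  0.095, -0.165]), 'ft_torque': array([0.009, 0.018, 0.021]), 'grip_force': 0.0, 'width': 0.08548719657272845}
```

View pictures.

View pics/top0.png

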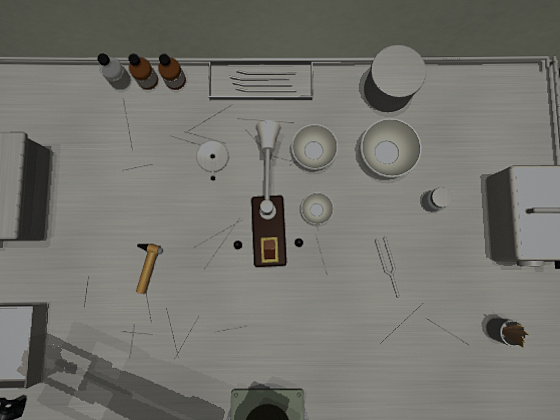

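View pics/scene0.png

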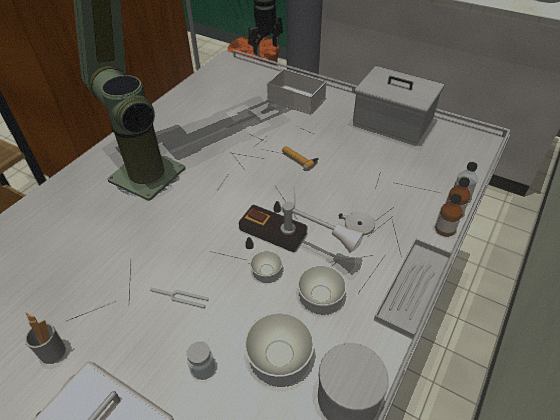

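```bash
python3 - <<'E'
from h import *
np.set_printoptions(precision=4,suppress=True)
im=read_camera("top"); cv2.imwrite("pics/crop.png",cv2.resize(im[100:290,190:450,::-1],None,fx=3,fy=3,interpolation=cv2.INTER_CUBIC))
read_camera("scene")
def rim(c,r,z=0.05):
    cs=max(cv2.findContours(r["pixels"].astype(np.uint8),0,1)[0],key=len)[:,0,:]
    P=at_z(c,cs,z)[:,:2].astype(np.float32)
    (x,y),R=cv2.minEnclosingCircle(P); return x,y,2*R
for c in("top","scene"):
    for r in silhouettes(c,"basin_rim"): print(c,np.round(r["uv"]),np.array(rim(c,r)))
    for n,z in(("rocker_raised_half",.05),("lamp_arm",.13),("lamp",.04)):
        for r in silhouettes(c,n)[:1]:
            v,u=np.nonzero(r["pixels"]); P=at_z(c,np.c_[u,v],z)[:,:2]
            print(c,n,P.mean(0),cv2.minAreaRect(P.astype(np.float32)))
            if n=="lamp_arm": np.save(f"arm_{c}.npy",r["pixels"])
    for n in("speculum_left","speculum_right"):
        for r in silhouettes(c,n): print(c,n,at_z(c,[r["uv"]],.018))
print(proj("top",[[.5,0,0],[.5,0,.13]]))
E
```

```text
top [392. 148.] [ 0.7449 -0.3407  0.1701]
top [316. 144.] [ 0.7474 -0.1296  0.1353]
top [318. 206.] [ 0.5735 -0.1361  0.0892]
top rocker_raised_half [ 0.463  -0.0032] ((0.46290963888168335, -0.0027660205960273743), (0.02959035523235798, 0.048165734857320786), 89.93283081054688)
top lamp_arm [ 0.7034 -0.0008] ((0.6737618446350098, -0.0017986670136451721), (0.06002512201666832, 0.24243684113025665), 89.8575439453125)
top lamp [ 0.5737 -0.0003] ((0.6217048764228821, 0.0026376284658908844), (0.40805116295814514, 0.09033120423555374), 1.8559110164642334)
top speculum_right [[ 0.4864 -0.079   0.018 ]]
scene [268. 260.] [ 0.5834 -0.148   0.0915]
scene [322. 284.] [ 0.748  -0.1322  0.1365]
scene [279. 341.] [ 0.7358 -0.3318  0.1737]
scene rocker_raised_half [0.4429 0.2919] ((0.4332713186740875, 0.2879396080970764), (0.13348720967769623, 0.06381668895483017), 0.09620161354541779)
scene lamp_arm [ 0.701  -0.0065] ((0.6710935831069946, 0.0007869340479373932), (0.07647232711315155, 0.24905866384506226), 81.80130004882812)
scene lamp [0.5693 0.0082] ((0.596794605255127, 0.01744726300239563), (0.3553805947303772, 0.1699589341878891), 2.7687935829162598)
scene speculum_right [[ 0.4868 -0.0826  0.018 ]]
[[267.9519 236.5757]
 [266.6082 232.6527]]
```

View pics/crop.png

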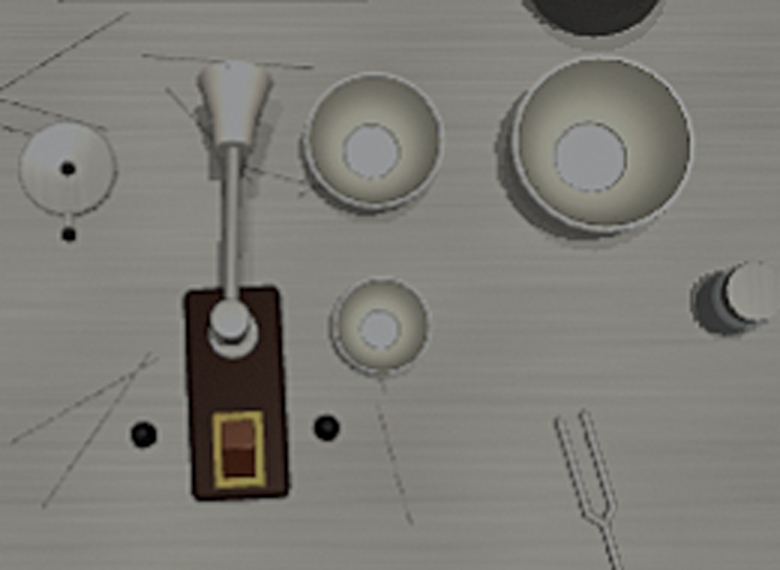

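```bash
python3 - <<'E'
from h import *
np.set_printoptions(precision=4,suppress=True)
cr=lambda p:(np.array(p,float)+.5)/3-.5+[190,100]
B=at_z("top",cr([[185,291],[279,286],[193,500],[289,495]]),.04);print(B)
f=(B[0]+B[1])/2;b=(B[2]+B[3])/2;L=np.linalg.norm(f-b);ax=(f-b)/L;print("len",L,np.linalg.norm(B[0]-B[1]),"yaw",np.degrees(np.arctan2(ax[1],ax[0])),"post",f-ax*.045)
print("hub",at_z("top",cr([[230,319]]),.141))
print("rim",at_z("top",cr([[372.5,140.5]]),.05), at_z("top",cr([[303,140],[442,140]]),.05))
print("arm axis",at_z("top",cr([[231,297],[232.5,145]]),.13))
print("rocker",at_z("top",cr([[212,414],[262,410],[216,490],[266,487]]),.045))
E
```

```text
[[ 0.6069  0.0447  0.04  ]
 [ 0.6113 -0.0415  0.04  ]
 [ 0.4171  0.0364  0.04  ]
 [ 0.4212 -0.0497  0.04  ]]
len 0.1901672446470589 0.08630179258153402 yaw 2.491010138301866 post [ 0.5641 -0.0003  0.04  ]
hub [[0.5664 0.0004 0.141 ]]
rim [[ 0.7456 -0.1283  0.05  ]] [[ 0.7463 -0.0641  0.05  ]
 [ 0.7458 -0.1925  0.05  ]]
arm axis [[ 0.5868 -0.0001  0.13  ]
 [ 0.7198 -0.0012  0.13  ]]
rocker [[ 0.4937  0.0194  0.045 ]
 [ 0.4971 -0.0257  0.045 ]
 [ 0.4258  0.0156  0.045 ]
 [ 0.4283 -0.0291  0.045 ]]
```

Look-alikes in the top view: small bowl (316,207, 89 mm), middle bowl (314,146, about 130 mm), large bowl (390,148, 170 mm) and a covered drum (398,70). I choose the middle bowl at (314,146), about (0.747, -0.130). The crop confirms this. The arm points from the pivot at about (0.566, 0) along +x and has to turn about 35° clockwise. The raised half of the rocker is the part farther from the post.

send_rows:
  deltas:
    - {"x":-0.1,"y":-0.1,"rz":-0.05}
    - {"x":-0.2,"y":-0.2,"rz":-0.1}
    - {"x":-0.3,"y":-0.3,"rz":-0.15}
    - {"x":-0.4,"y":-0.4,"rz":-0.2}
    - {"x":-0.5,"y":-0.5,"rz":-0.25}
    - {"x":-0.6,"y":-0.6,"rz":-0.3}
    - {"x":-0.7,"y":-0.7,"rz":-0.35}
    - {"x":-0.8,"y":-0.8,"rz":-0.4}
    - {"x":-0.9,"y":-0.9,"rz":-0.45}
    - {"x":-1,"y":-1,"rz":-0.5}
  hand: 255
  force: 20

```text
$.deltas[0]: bad value
```

send_rows:
  deltas:
    - {"x":-0.1,"y":-0.1}
    - {"x":-0.2,"y":-0.2}
    - {"x":-0.3,"y":-0.3}
    - {"x":-0.4,"y":-0.4}
    - {"x":-0.5,"y":-0.5}
    - {"x":-0.6,"y":-0.6}
    - {"x":-0.7,"y":-0.7}
    - {"x":-0.8,"y":-0.8}
    - {"x":-0.9,"y":-0.9}
    - {"x":-1,"y":-1}

```text
$.deltas[0]: bad value
```

send_rows:
  deltas:
    - {"x":-0.1,"y":-0.1}
    - {"x":-0.2,"y":-0.2}
    - {"x":-0.3,"y":-0.3}
    - {"x":-0.4,"y":-0.4}
    - {"x":-0.5,"y":-0.5}
    - {"x":-0.6,"y":-0.6}
    - {"x":-0.7,"y":-0.7}
    - {"x":-0.8,"y":-0.8}
    - {"x":-0.9,"y":-0.9}
    - {"x":-1,"y":-1}

```text
$.deltas[0]: bad value
```

send_rows:
  deltas:
    - {"x":-0.1,"y":-0.1,"z":0,"rx":0,"ry":0,"rz":-0.05}
    - {"x":-0.2,"y":-0.2,"z":0,"rx":0,"ry":0,"rz":-0.1}
    - {"x":-0.3,"y":-0.3,"z":0,"rx":0,"ry":0,"rz":-0.15}
    - {"x":-0.4,"y":-0.4,"z":0,"rx":0,"ry":0,"rz":-0.2}
    - {"x":-0.5,"y":-0.5,"z":0,"rx":0,"ry":0,"rz":-0.25}
    - {"x":-0.6,"y":-0.6,"z":0,"rx":0,"ry":0,"rz":-0.3}
    - {"x":-0.7,"y":-0.7,"z":0,"rx":0,"ry":0,"rz":-0.35}
    - {"x":-0.8,"y":-0.8,"z":0,"rx":0,"ry":0,"rz":-0.4}
    - {"x":-0.9,"y":-0.9,"z":0,"rx":0,"ry":0,"rz":-0.45}
    - {"x":-1,"y":-1,"z":0,"rx":0,"ry":0,"rz":-0.5}
  hand: 255
  force: 20

```text
clock: 2.8
ee_pos: [0.234, 0.4079, 0.2314]
ee_rot: [0.0, -0.001, 1.0, 0.0]
ft_force: [-0.2, 1.3, -0.0]
width: -0.0003
grip_force: 0.0
```

Tool now has x = −world x, y = +world y. Continuing.

send_rows:
  deltas:
    - {"x":-0.1,"y":-0.1,"z":0,"rx":0,"ry":0,"rz":0}
    - {"x":-0.2,"y":-0.2,"z":0,"rx":0,"ry":0,"rz":0}
    - {"x":-0.3,"y":-0.3,"z":0,"rx":0,"ry":0,"rz":0}
    - {"x":-0.4,"y":-0.4,"z":0,"rx":0,"ry":0,"rz":0}
    - {"x":-0.5,"y":-0.5,"z":0,"rx":0,"ry":0,"rz":0}
    - {"x":-0.6,"y":-0.6,"z":0,"rx":0,"ry":0,"rz":0}
    - {"x":-0.7,"y":-0.7,"z":0,"rx":0,"ry":0,"rz":0}
    - {"x":-0.8,"y":-0.8,"z":0,"rx":0,"ry":0,"rz":0}
    - {"x":-0.9,"y":-0.9,"z":0,"rx":0,"ry":0,"rz":0}
    - {"x":-1,"y":-1,"z":0,"rx":0,"ry":0,"rz":0}

```text
clock: 3.8
ee_pos: [0.3542, 0.2879, 0.2314]
ee_rot: [0.0, 0.0, 1.0, 0.0]
ft_force: [-1.0, 1.1, -0.3]
width: 0.0003
grip_force: 0.0
```

send_rows:
  deltas:
    - {"x":-0.1,"y":-0.1,"z":0,"rx":0,"ry":0,"rz":0}
    - {"x":-0.2,"y":-0.2,"z":0,"rx":0,"ry":0,"rz":0}
    - {"x":-0.3,"y":-0.3,"z":0,"rx":0,"ry":0,"rz":0}
    - {"x":-0.4,"y":-0.4,"z":0,"rx":0,"ry":0,"rz":0}
    - {"x":-0.5,"y":-0.5,"z":0,"rx":0,"ry":0,"rz":0}
    - {"x":-0.6,"y":-0.6,"z":0,"rx":0,"ry":0,"rz":0}
    - {"x":-0.7,"y":-0.7,"z":0,"rx":0,"ry":0,"rz":0}
    - {"x":-0.8,"y":-0.8,"z":0,"rx":0,"ry":0,"rz":0}
    - {"x":-0.9,"y":-0.9,"z":0,"rx":0,"ry":0,"rz":0}
    - {"x":-1,"y":-1,"z":0,"rx":0,"ry":0,"rz":0}

```text
clock: 4.8
ee_pos: [0.4744, 0.1677, 0.2314]
ee_rot: [0.0, -0.0, 1.0, 0.0]
ft_force: [-0.4, 0.3, -0.8]
width: -0.0
grip_force: 0.0
```

send_rows:
  deltas:
    - {"x":-0.1,"y":-0.09,"z":0,"rx":0,"ry":0,"rz":0}
    - {"x":-0.2,"y":-0.18,"z":0,"rx":0,"ry":0,"rz":0}
    - {"x":-0.3,"y":-0.27,"z":0,"rx":0,"ry":0,"rz":0}
    - {"x":-0.4,"y":-0.36,"z":0,"rx":0,"ry":0,"rz":0}
    - {"x":-0.5,"y":-0.45,"z":0,"rx":0,"ry":0,"rz":0}
    - {"x":-0.6,"y":-0.54,"z":0,"rx":0,"ry":0,"rz":0}
    - {"x":-0.7,"y":-0.63,"z":0,"rx":0,"ry":0,"rz":0}
    - {"x":-0.8,"y":-0.72,"z":0,"rx":0,"ry":0,"rz":0}
    - {"x":-0.9,"y":-0.81,"z":0,"rx":0,"ry":0,"rz":0}
    - {"x":-1,"y":-0.9,"z":0,"rx":0,"ry":0,"rz":0}

```text
clock: 5.8
ee_pos: [0.5947, 0.0595, 0.2312]
ee_rot: [-0.0, -0.0, 1.0, 0.0]
ft_force: [-0.2, 0.1, 0.4]
width: -0.0
grip_force: 0.0
```

send_rows:
  deltas:
    - {"x":-0.1,"y":0,"z":0.1,"rx":0,"ry":0,"rz":0}
    - {"x":-0.2,"y":0,"z":0.2,"rx":0,"ry":0,"rz":0}
    - {"x":-0.3,"y":0,"z":0.3,"rx":0,"ry":0,"rz":0}
    - {"x":-0.4,"y":0,"z":0.4,"rx":0,"ry":0,"rz":0}
    - {"x":-0.5,"y":0,"z":0.5,"rx":0,"ry":0,"rz":0}
    - {"x":-0.5,"y":0,"z":0.65,"rx":0,"ry":0,"rz":0}
    - {"x":-0.5,"y":0,"z":0.8,"rx":0,"ry":0,"rz":0}
    - {"x":-0.5,"y":0,"z":0.9,"rx":0,"ry":0,"rz":0}
    - {"x":-0.5,"y":0,"z":1,"rx":0,"ry":0,"rz":0}
    - {"x":-0.5,"y":0,"z":1,"rx":0,"ry":0,"rz":0}

```text
clock: 6.8
ee_pos: [0.6524, 0.0603, 0.109]
ee_rot: [-0.002, 0.0, 1.0, 0.0]
ft_force: [0.0, -0.2, -0.2]
width: -0.0004
grip_force: 0.0
```

send_rows:
  deltas:
    - {"x":0,"y":-0.08,"z":0,"rx":0,"ry":0,"rz":0}
    - {"x":0,"y":-0.16,"z":0,"rx":0,"ry":0,"rz":0}
    - {"x":0,"y":-0.24,"z":0,"rx":0,"ry":0,"rz":0}
    - {"x":0,"y":-0.28,"z":0,"rx":0,"ry":0,"rz":0}
    - {"x":0,"y":-0.31,"z":0,"rx":0,"ry":0,"rz":0}
    - {"x":0,"y":-0.34,"z":0,"rx":0,"ry":0,"rz":0.06}
    - {"x":0,"y":-0.37,"z":0,"rx":0,"ry":0,"rz":0.13}
    - {"x":-0.01,"y":-0.4,"z":0,"rx":0,"ry":0,"rz":0.2}
    - {"x":-0.01,"y":-0.43,"z":0,"rx":0,"ry":0,"rz":0.27}
    - {"x":-0.01,"y":-0.455,"z":0,"rx":0,"ry":0,"rz":0.333}

```text
clock: 7.8
ee_pos: [0.6553, 0.0064, 0.1115]
ee_rot: [0.001, 0.088, 0.996, 0.001]
ft_force: [1.2, 2.0, -0.7]
width: -0.0003
grip_force: 1.0
```

```bash
python3 - <<'E'
from h import *
im=read_camera("top"); s=read_camera("scene")
a=cv2.resize(im[100:240,220:360,::-1],(560,560),interpolation=cv2.INTER_CUBIC)
cv2.imwrite("pics/p1.png",a); print(ctrl.sense()["ee_pos"],ctrl.sense()["ft_force"])
E
```

```text
[0.65499582 0.00556955 0.11137644] [0.41407165 0.38192322 0.44618731]
```

View pics/p1.png

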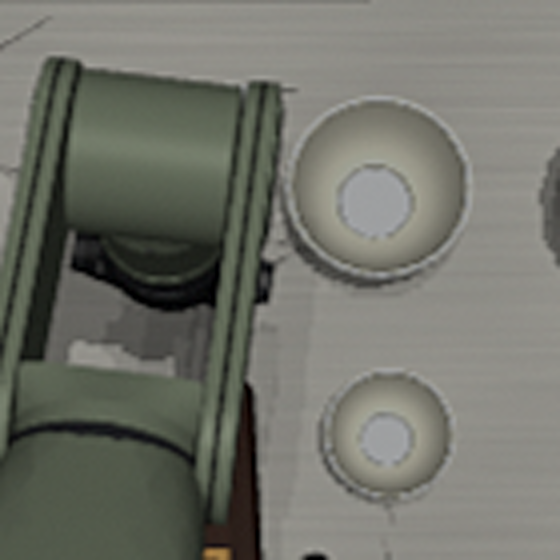

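send_rows:
  deltas:
    - {"x":-0.005,"y":-0.025,"z":0,"rx":0,"ry":0,"rz":0.06}
    - {"x":-0.01,"y":-0.05,"z":0,"rx":0,"ry":0,"rz":0.13}
    - {"x":-0.015,"y":-0.077,"z":0,"rx":0,"ry":0,"rz":0.2}
    - {"x":-0.02,"y":-0.103,"z":0,"rx":0,"ry":0,"rz":0.27}
    - {"x":-0.023,"y":-0.129,"z":0,"rx":0,"ry":0,"rz":0.333}
    - {"x":-0.023,"y":-0.155,"z":0,"rx":0,"ry":0,"rz":0.4}
    - {"x":-0.023,"y":-0.181,"z":0,"rx":0,"ry":0,"rz":0.467}
    - {"x":-0.022,"y":-0.207,"z":0,"rx":0,"ry":0,"rz":0.533}
    - {"x":-0.021,"y":-0.234,"z":0,"rx":0,"ry":0,"rz":0.6}
    - {"x":-0.021,"y":-0.234,"z":0,"rx":0,"ry":0,"rz":0.6}

```text
clock: 8.9
ee_pos: [0.6522, -0.0231, 0.1112]
ee_rot: [-0.0, 0.242, 0.97, -0.0]
ft_force: [0.3, 0.0, 0.1]
width: -0.0002
grip_force: 0.0
```

```bash
python3 - <<'E'
from h import *
s=read_camera("scene")
x0,y0=230,180
a=cv2.resize(s[y0:y0+140,x0:x0+160,::-1],None,fx=4,fy=4,interpolation=cv2.INTER_CUBIC)
def d(P,col):
    for p in proj("scene",P): cv2.circle(a,tuple(int(v) for v in (p-[x0,y0]+.5)*4),3,col,-1)
piv=np.array([.566,0,.13])
for deg,col in((-28,(0,0,255)),(-35.7,(0,255,0))):
    t=np.radians(deg); d([piv+r*np.array([np.cos(t),np.sin(t),0]) for r in(0,.04,.08,.12,.148)],col)
d([[.747,-.13,.05]],(255,0,0)); cv2.imwrite("pics/p2.png",a); print(ctrl.sense()["ee_pos"],ctrl.sense()["ft_force"])
E
```

```text
[ 0.65211993 -0.02288123  0.11109083] [ 0.23165997  0.77126102 -0.01352828]
```

View pics/p2.png

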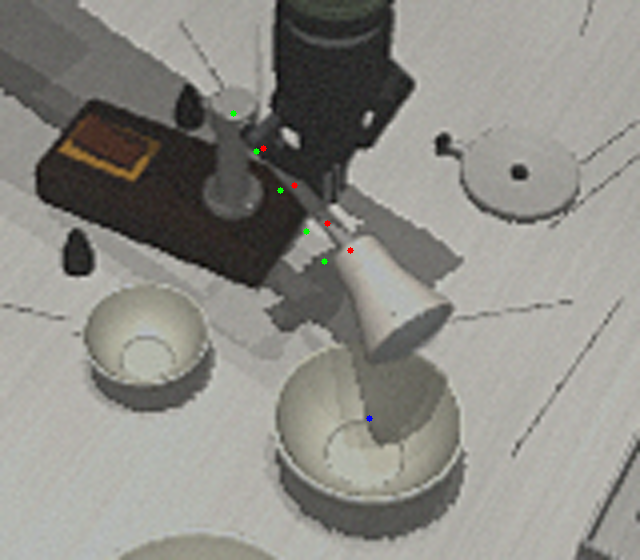

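send_rows:
  deltas:
    - {"x":-0.004,"y":-0.02,"z":0,"rx":0,"ry":0,"rz":0.05}
    - {"x":-0.008,"y":-0.04,"z":0,"rx":0,"ry":0,"rz":0.1}
    - {"x":-0.011,"y":-0.06,"z":0,"rx":0,"ry":0,"rz":0.15}
    - {"x":-0.014,"y":-0.08,"z":0,"rx":0,"ry":0,"rz":0.2}
    - {"x":-0.017,"y":-0.1,"z":0,"rx":0,"ry":0,"rz":0.257}
    - {"x":-0.017,"y":-0.1,"z":0,"rx":0,"ry":0,"rz":0.257}
    - {"x":-0.017,"y":-0.1,"z":0,"rx":0,"ry":0,"rz":0.257}
    - {"x":-0.01,"y":-0.04,"z":0,"rx":0,"ry":0,"rz":0.257}
    - {"x":0,"y":0.1,"z":0,"rx":0,"ry":0,"rz":0.257}
    - {"x":0,"y":0.25,"z":0,"rx":0,"ry":0,"rz":0.257}

```text
clock: 9.95
ee_pos: [0.6671, 0.0055, 0.1114]
ee_rot: [0.0, 0.307, 0.952, 0.0]
ft_force: [-0.6, 0.9, -0.5]
width: 0.0001
grip_force: 0.0
```

```bash
cat > ov.py <<'E'
from h import *
import sys
def ov(name,cam,x0,y0,w,h,f,degs=(-35.7,)):
    s=read_camera(cam); print(ctrl.sense()["clock"],ctrl.sense()["ee_pos"],ctrl.sense()["ee_rot"])
    a=cv2.resize(s[y0:y0+h,x0:x0+w,::-1],None,fx=f,fy=f,interpolation=cv2.INTER_CUBIC)
    def d(P,col):
        for p in proj(cam,P): cv2.circle(a,tuple(int(v) for v in (p-[x0,y0]+.5)*f),2,col,-1)
    piv=np.array([.566,0,.13])
    for deg in degs:
        t=np.radians(deg); d([piv+r*np.array([np.cos(t),np.sin(t),0]) for r in(0,.03,.06,.09,.12,.148)],(0,0,255))
    d([[.747,-.13,.05]],(255,0,0)); d([[.747,-.13,.05]]+np.array([[.065*np.cos(t),.065*np.sin(t),0] for t in np.arange(0,6.3,.4)]),(255,0,0))
    return a
E
python3 - <<'E'
from ov import *
cv2.imwrite("pics/p3.png",ov("","scene",270,190,100,130,6)[:600] if 0 else ov("","scene",260,185,110,120,5))
E
```

```text
10.0 [0.66854979 0.00873111 0.11162176] [7.50916558e-04 3.05443726e-01 9.52208726e-01 1.45241160e-03]
```

View pics/p3.png

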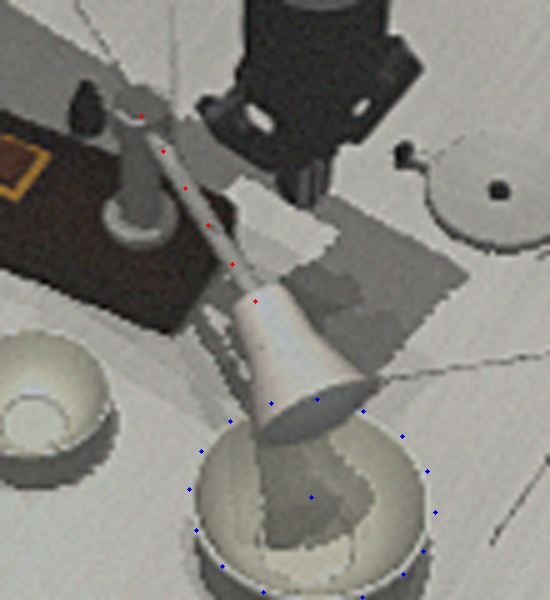

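send_rows:
  deltas:
    - {"x":0,"y":0.3,"z":-0.2,"rx":0,"ry":0,"rz":0}
    - {"x":0,"y":0.35,"z":-0.4,"rx":0,"ry":0,"rz":0}
    - {"x":0.1,"y":0.4,"z":-0.6,"rx":0,"ry":0,"rz":-0.15}
    - {"x":0.25,"y":0.45,"z":-0.8,"rx":0,"ry":0,"rz":-0.3}
    - {"x":0.4,"y":0.5,"z":-1,"rx":0,"ry":0,"rz":-0.45}
    - {"x":0.55,"y":0.5,"z":-1,"rx":0,"ry":0,"rz":-0.6}
    - {"x":0.7,"y":0.5,"z":-1,"rx":0,"ry":0,"rz":-0.75}
    - {"x":0.85,"y":0.5,"z":-1,"rx":0,"ry":0,"rz":-0.9}
    - {"x":1,"y":0.5,"z":-1,"rx":0,"ry":0,"rz":-1}
    - {"x":1,"y":0.5,"z":-1,"rx":0,"ry":0,"rz":-1}

```text
clock: 11.0
ee_pos: [0.6028, 0.1254, 0.2314]
ee_rot: [-0.0, 0.048, 0.999, 0.0]
ft_force: [-0.4, 0.1, -0.4]
width: 0.0001
grip_force: 0.0
```

send_rows:
  deltas:
    - {"x":0.1,"y":0.1,"z":0,"rx":0,"ry":0,"rz":-0.05}
    - {"x":0.2,"y":0.2,"z":0,"rx":0,"ry":0,"rz":-0.1}
    - {"x":0.3,"y":0.3,"z":0,"rx":0,"ry":0,"rz":-0.15}
    - {"x":0.4,"y":0.4,"z":0,"rx":0,"ry":0,"rz":-0.2}
    - {"x":0.5,"y":0.5,"z":0,"rx":0,"ry":0,"rz":-0.25}
    - {"x":0.6,"y":0.6,"z":0,"rx":0,"ry":0,"rz":-0.26}
    - {"x":0.7,"y":0.7,"z":0,"rx":0,"ry":0,"rz":-0.27}
    - {"x":0.8,"y":0.8,"z":0,"rx":0,"ry":0,"rz":-0.27}
    - {"x":0.9,"y":0.9,"z":0,"rx":0,"ry":0,"rz":-0.27}
    - {"x":1,"y":1,"z":0,"rx":0,"ry":0,"rz":-0.27}

```text
clock: 12.0
ee_pos: [0.4957, 0.2554, 0.2313]
ee_rot: [0.0, -0.021, 1.0, 0.0]
ft_force: [-0.7, 0.5, -0.4]
width: 0.0
grip_force: 0.0
```

```bash
python3 - <<'E'
from ov import *
cv2.imwrite("pics/p4.png",ov("","top",235,110,120,110,5))
E
```

```text
12.05 [0.49397123 0.25734382 0.23127174] [-8.54230274e-04 -2.19420257e-02  9.99758440e-01  9.37861124e-04]
```

View pics/p4.png

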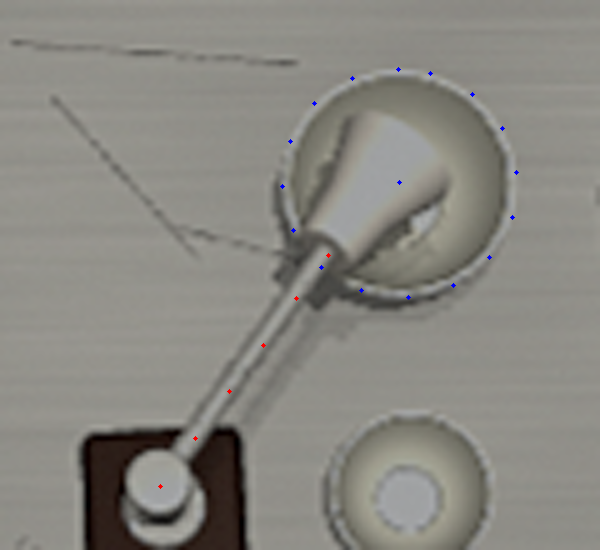

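```bash
cat > meas.py <<'E'
from h import *
def meas(im,cam="top",phi0=-35):
    g=cv2.cvtColor(im,cv2.COLOR_RGB2GRAY).astype(np.float32)
    piv=np.array([.567,0,.13]);t=np.radians(phi0);e=np.array([np.cos(t),np.sin(t),0]);n=np.array([-np.sin(t),np.cos(t),0])
    rs=np.linspace(.05,.135,35);ss=np.linspace(-.012,.012,49)
    C=[]
    for r in rs:
        q=proj(cam,piv+r*e+ss[:,None]*n).astype(np.float32)
        v=cv2.remap(g,q[None,:,0],q[None,:,1],cv2.INTER_CUBIC)[0]; C.append(v)
    return rs,ss,np.array(C)
E
python3 - <<'E'
from meas import *
np.set_printoptions(precision=4,suppress=True,linewidth=200)
im=read_camera("top"); rs,ss,C=meas(im)
for i in range(0,35,6): print(round(rs[i],3),C[i][::2].astype(int))
# rim: brightest ring radially about guess, z=.05
g=cv2.cvtColor(im,cv2.COLOR_RGB2GRAY).astype(np.float32)
c=np.array([.747,-.13]);P=[]
for a in np.arange(-180,180,6):
    if 120<a<185: continue
    a=np.radians(a);R=np.arange(.058,.070,.0005)
    X=np.c_[c[0]+R*np.cos(a),c[1]+R*np.sin(a),0*R+.05];q=proj("top",X).astype(np.float32)
    v=cv2.remap(g,q[None,:,0],q[None,:,1],cv2.INTER_CUBIC)[0];P.append(X[np.argmax(v),:2])
P=np.array(P);A=np.c_[2*P,np.ones(len(P))]
for _ in range(3):
    s=np.linalg.lstsq(A,(P**2).sum(1),rcond=None)[0];R=np.sqrt(s[2]+s[:2]@s[:2]);res=np.linalg.norm(P-s[:2],axis=1)-R
    k=abs(res)<.003;P=P[k];A=A[k]
print("rim",s[:2],R,len(P),res.std())
E
```

```text
0.05 [142 144 146 147 144 135 122 112 111 120 138 153 160 158 149 135 122 115 117 126 137 147 150 149 147]
0.065 [135 139 143 144 139 131 119 111 111 120 136 151 158 156 145 131 116 108 109 119 133 145 150 150 147]
0.08 [134 137 139 137 130 116 103  98 105 121 138 152 160 158 148 133 120 113 116 125 136 144 146 146 145]
0.095 [135 139 140 139 134 126 115 108 109 121 139 154 159 155 143 127 117 114 119 130 139 145 147 145 143]
0.11 [126 131 137 140 135 125 114 107 111 123 139 152 156 153 143 126 111 105 108 119 133 142 146 147 145]
0.125 [ 69  72  73  74  75  77  83  97 115 129 142 153 158 157 149 136 120 102  93  90  89  91  91  86  77]
rim [ 0.7475 -0.1301] 0.06299058328163228 49 0.0003941642821791664
```

The arm lies at about −35.0° and the basin centre at about −35.8°, so the lamp is aimed within 1° (3 mm at the bowl). Next is the switch: the press point is about (0.446, −0.0055).

send_rows:
  deltas:
    - {"x":0.02,"y":-0.1,"z":0,"rx":0,"ry":0,"rz":0}
    - {"x":0.05,"y":-0.2,"z":0,"rx":0,"ry":0,"rz":0}
    - {"x":0.07,"y":-0.3,"z":0,"rx":0,"ry":0,"rz":0}
    - {"x":0.1,"y":-0.4,"z":0,"rx":0,"ry":0,"rz":0}
    - {"x":0.12,"y":-0.5,"z":0,"rx":0,"ry":0,"rz":0}
    - {"x":0.15,"y":-0.6,"z":0,"rx":0,"ry":0,"rz":0}
    - {"x":0.17,"y":-0.7,"z":0,"rx":0,"ry":0,"rz":0}
    - {"x":0.2,"y":-0.8,"z":0,"rx":0,"ry":0,"rz":0}
    - {"x":0.22,"y":-0.9,"z":0,"rx":0,"ry":0,"rz":0}
    - {"x":0.25,"y":-1,"z":0,"rx":0,"ry":0,"rz":0}

```text
clock: 13.1
ee_pos: [0.4716, 0.1322, 0.2313]
ee_rot: [0.0, -0.021, 1.0, -0.0]
ft_force: [0.2, 0.4, -0.2]
width: -0.0001
grip_force: 0.0
```

send_rows:
  deltas:
    - {"x":0.02,"y":-0.12,"z":0,"rx":0,"ry":0,"rz":0}
    - {"x":0.05,"y":-0.24,"z":0,"rx":0,"ry":0,"rz":0}
    - {"x":0.07,"y":-0.36,"z":0,"rx":0,"ry":0,"rz":0}
    - {"x":0.1,"y":-0.48,"z":0,"rx":0,"ry":0,"rz":0}
    - {"x":0.12,"y":-0.6,"z":0,"rx":0,"ry":0,"rz":0}
    - {"x":0.15,"y":-0.72,"z":0,"rx":0,"ry":0,"rz":0}
    - {"x":0.17,"y":-0.84,"z":0,"rx":0,"ry":0,"rz":0}
    - {"x":0.2,"y":-0.94,"z":0,"rx":0,"ry":0,"rz":0}
    - {"x":0.22,"y":-1,"z":0,"rx":0,"ry":0,"rz":0}
    - {"x":0.24,"y":-1,"z":0,"rx":0,"ry":0,"rz":0}

```text
clock: 14.1
ee_pos: [0.4478, 0.0112, 0.2313]
ee_rot: [0.0, -0.02, 1.0, -0.0]
ft_force: [-0.6, -0.5, 0.7]
width: 0.0001
grip_force: 0.0
```

send_rows:
  deltas:
    - {"x":0,"y":-0.06,"z":0,"rx":0,"ry":0,"rz":0}
    - {"x":0,"y":-0.12,"z":0.1,"rx":0,"ry":0,"rz":0}
    - {"x":0,"y":-0.17,"z":0.25,"rx":0,"ry":0,"rz":0}
    - {"x":0,"y":-0.17,"z":0.4,"rx":0,"ry":0,"rz":0}
    - {"x":0,"y":-0.17,"z":0.55,"rx":0,"ry":0,"rz":0}
    - {"x":0,"y":-0.17,"z":0.7,"rx":0,"ry":0,"rz":0}
    - {"x":0,"y":-0.17,"z":0.85,"rx":0,"ry":0,"rz":0}
    - {"x":0,"y":-0.17,"z":0.95,"rx":0,"ry":0,"rz":0}
    - {"x":0,"y":-0.17,"z":1,"rx":0,"ry":0,"rz":0}
    - {"x":0,"y":-0.17,"z":1,"rx":0,"ry":0,"rz":0}

```text
clock: 15.1
ee_pos: [0.4481, -0.0082, 0.1103]
ee_rot: [-0.001, -0.021, 1.0, 0.0]
ft_force: [-0.6, -0.1, -0.0]
width: -0.0
grip_force: 0.0
```

```bash
python3 - <<'E'
from ov import *
a=ov("","scene",230,150,120,110,5); 
for p in proj("scene",[[.446,-.0055,.054]]): cv2.circle(a,tuple(int(v) for v in (p-[230,150]+.5)*5),3,(0,255,0),-1)
cv2.imwrite("pics/p5.png",a)
E
```

```text
15.15 [ 0.44885638 -0.00833963  0.11114821] [-1.53950971e-04 -2.10091958e-02  9.99779270e-01  2.96050056e-05]
```

View pics/p5.png

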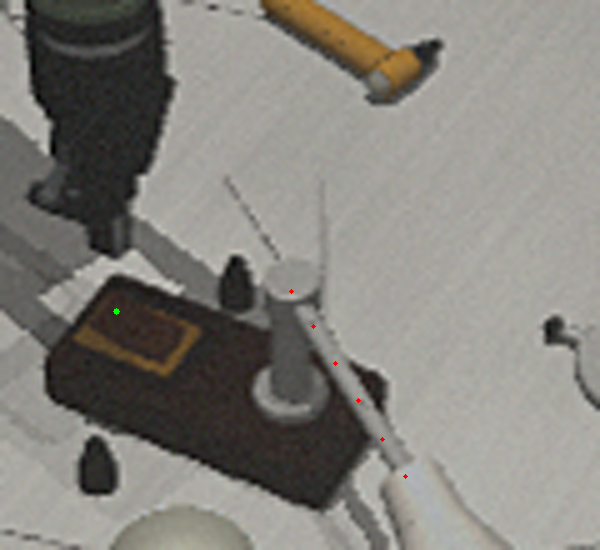

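send_rows:
  deltas:
    - {"x":0.02,"y":0.02,"z":0.1,"rx":0,"ry":0,"rz":0}
    - {"x":0.03,"y":0.02,"z":0.2,"rx":0,"ry":0,"rz":0}
    - {"x":0.03,"y":0.02,"z":0.3,"rx":0,"ry":0,"rz":0}
    - {"x":0.03,"y":0.02,"z":0.38,"rx":0,"ry":0,"rz":0}
    - {"x":0.03,"y":0.02,"z":0.42,"rx":0,"ry":0,"rz":0}
    - {"x":0.03,"y":0.02,"z":0.45,"rx":0,"ry":0,"rz":0}
    - {"x":0.03,"y":0.02,"z":0.475,"rx":0,"ry":0,"rz":0}
    - {"x":0.03,"y":0.02,"z":0.495,"rx":0,"ry":0,"rz":0}
    - {"x":0.03,"y":0.02,"z":0.51,"rx":0,"ry":0,"rz":0}
    - {"x":0.03,"y":0.02,"z":0.515,"rx":0,"ry":0,"rz":0}

```text
clock: 16.15
ee_pos: [0.4452, -0.0061, 0.0496]
ee_rot: [0.0, -0.021, 1.0, -0.0]
ft_force: [-1.4, -0.4, 2.2]
width: -0.0002
grip_force: 1.0
```

```bash
python3 - <<'E'
from h import *
for i in range(4): read_camera("top"); s=ctrl.sense(); print(s["clock"],s["ee_pos"].round(4),s["ft_force"].round(1))
E
```

```text
16.2 [ 0.4452 -0.0061  0.0495] [-0.8 -0.3  1.1]
16.25 [ 0.4455 -0.0061  0.0496] [ 0.2 -0.1  0.5]
16.3 [ 0.4456 -0.0061  0.0496] [-0.3  0.2 -0.7]
16.35 [ 0.4456 -0.0061  0.0496] [ 0.3  0.5 -0.3]
```

send_rows:
  deltas:
    - {"x":0,"y":0,"z":0.003,"rx":0,"ry":0,"rz":0}
    - {"x":0,"y":0,"z":0.006,"rx":0,"ry":0,"rz":0}
    - {"x":0,"y":0,"z":0.008,"rx":0,"ry":0,"rz":0}
    - {"x":0,"y":0,"z":0.01,"rx":0,"ry":0,"rz":0}
    - {"x":0,"y":0,"z":0.012,"rx":0,"ry":0,"rz":0}
    - {"x":0,"y":0,"z":0.012,"rx":0,"ry":0,"rz":0}
    - {"x":0,"y":0,"z":0.012,"rx":0,"ry":0,"rz":0}
    - {"x":0,"y":0,"z":0.012,"rx":0,"ry":0,"rz":0}
    - {"x":0,"y":0,"z":0.012,"rx":0,"ry":0,"rz":0}
    - {"x":0,"y":0,"z":0.012,"rx":0,"ry":0,"rz":0}

```text
clock: 17.35
ee_pos: [0.4456, -0.0061, 0.049]
ee_rot: [0.0, -0.021, 1.0, -0.0]
ft_force: [-2.4, 1.1, 8.2]
width: 0.0003
grip_force: 4.1
```

Firm stop at 8 N with the face at z = 0.0490, as stated for fully down. Lifting straight off, moving to the side, then checking.

send_rows:
  deltas:
    - {"x":0,"y":0,"z":-0.1,"rx":0,"ry":0,"rz":0}
    - {"x":0,"y":0,"z":-0.25,"rx":0,"ry":0,"rz":0}
    - {"x":0,"y":0,"z":-0.4,"rx":0,"ry":0,"rz":0}
    - {"x":0,"y":0,"z":-0.55,"rx":0,"ry":0,"rz":0}
    - {"x":0,"y":0,"z":-0.7,"rx":0,"ry":0,"rz":0}
    - {"x":0,"y":0,"z":-0.8,"rx":0,"ry":0,"rz":0}
    - {"x":0,"y":0,"z":-0.9,"rx":0,"ry":0,"rz":0}
    - {"x":0,"y":0,"z":-1,"rx":0,"ry":0,"rz":0}
    - {"x":0,"y":0,"z":-1,"rx":0,"ry":0,"rz":0}
    - {"x":0,"y":0,"z":-1,"rx":0,"ry":0,"rz":0}

```text
clock: 18.35
ee_pos: [0.445, -0.0061, 0.168]
ee_rot: [-0.0, -0.021, 1.0, 0.0]
ft_force: [-0.7, 0.3, 0.1]
width: 0.0001
grip_force: 0.0
```

send_rows:
  deltas:
    - {"x":0,"y":0.1,"z":-0.05,"rx":0,"ry":0,"rz":0}
    - {"x":0,"y":0.2,"z":-0.1,"rx":0,"ry":0,"rz":0}
    - {"x":0,"y":0.3,"z":-0.15,"rx":0,"ry":0,"rz":0}
    - {"x":0,"y":0.4,"z":-0.2,"rx":0,"ry":0,"rz":0}
    - {"x":0,"y":0.5,"z":-0.25,"rx":0,"ry":0,"rz":0}
    - {"x":0,"y":0.6,"z":-0.3,"rx":0,"ry":0,"rz":0}
    - {"x":0,"y":0.7,"z":-0.3,"rx":0,"ry":0,"rz":0}
    - {"x":0,"y":0.8,"z":-0.3,"rx":0,"ry":0,"rz":0}
    - {"x":0,"y":0.9,"z":-0.3,"rx":0,"ry":0,"rz":0}
    - {"x":0,"y":1,"z":-0.3,"rx":0,"ry":0,"rz":0}

```text
clock: 19.35
ee_pos: [0.4397, 0.1148, 0.2037]
ee_rot: [-0.0, -0.021, 1.0, -0.0]
ft_force: [-0.6, 0.3, 1.0]
width: -0.0
grip_force: 0.0
```

send_rows:
  deltas:
    - {"x":0,"y":0.1,"z":0,"rx":0,"ry":0,"rz":0}
    - {"x":0,"y":0.2,"z":0,"rx":0,"ry":0,"rz":0}
    - {"x":0,"y":0.3,"z":0,"rx":0,"ry":0,"rz":0}
    - {"x":0,"y":0.4,"z":0,"rx":0,"ry":0,"rz":0}
    - {"x":0,"y":0.5,"z":0,"rx":0,"ry":0,"rz":0}
    - {"x":0,"y":0.6,"z":0,"rx":0,"ry":0,"rz":0}
    - {"x":0,"y":0.7,"z":0,"rx":0,"ry":0,"rz":0}
    - {"x":0,"y":0.8,"z":0,"rx":0,"ry":0,"rz":0}
    - {"x":0,"y":0.9,"z":0,"rx":0,"ry":0,"rz":0}
    - {"x":0,"y":1,"z":0,"rx":0,"ry":0,"rz":0}

```text
clock: 20.35
ee_pos: [0.435, 0.2347, 0.2041]
ee_rot: [0.0, -0.021, 1.0, -0.0]
ft_force: [-0.6, -0.2, -0.3]
width: -0.0002
grip_force: 0.0
```

```bash
python3 - <<'E'
from ov import *
from meas import meas
a=ov("","top",230,110,130,165,3.6); b=ov("","scene",230,185,90,80,3.6)
o=np.zeros((max(len(a),len(b)),a.shape[1]+b.shape[1],3),np.uint8); o[:len(a),:a.shape[1]]=a; o[:len(b),a.shape[1]:]=b
cv2.imwrite("pics/p6.png",o); print(o.shape)
rs,ss,C=meas(read_camera("top"))
for i in (0,18,30): print(C[i][::2].astype(int))
E
```

```text
20.4 [0.4349179  0.23620458 0.20412371] [ 7.98914018e-05 -2.14476550e-02  9.99769618e-01  8.38067874e-04]
20.45 [0.43495038 0.2351249  0.20405283] [ 9.44588812e-06 -2.18399950e-02  9.99761461e-01  1.90820608e-04]
(594, 792, 3)
[139 142 145 146 143 134 121 110 109 118 136 151 159 157 148 132 119 112
 115 124 136 145 147 146 145]
[134 137 139 137 132 123 112 106 107 120 138 153 158 154 142 126 116 113
 118 128 137 144 146 144 142]
[ 67  70  71  72  73  76  83  98 116 128 140 150 156 155 148 135 119 101
  92  89  89  91  90  84  76]
```

View pics/p6.png

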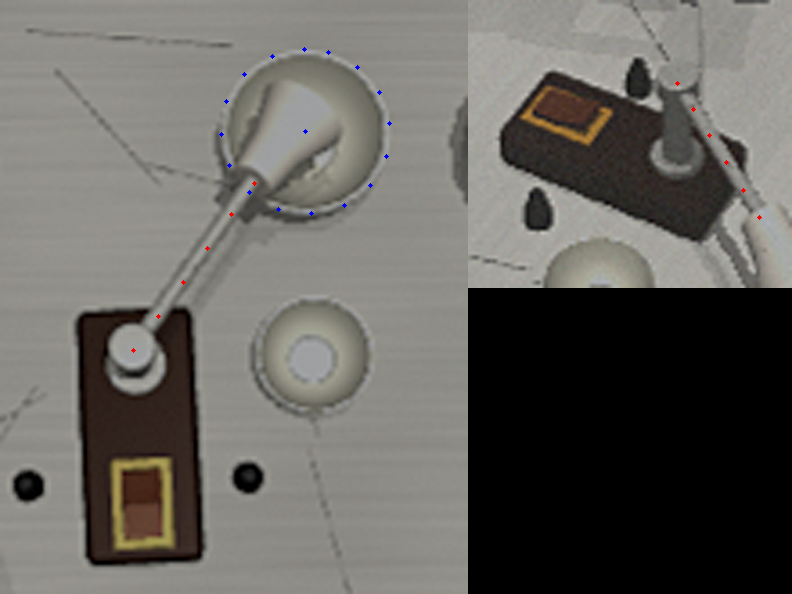

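The top view shows the arm unmoved, aiming at the middle bowl (centre (305,131)). The rocker halves at (142,505) have swapped shading, so the switch has flipped. Nothing else has moved, and the arm is clear, so I'm handing in.

```bash
python3 -c "
from plant import workorder
print(workorder.finish_job())"
```

```text
the job is handed in; nothing more can be done
None
```

I turned the lamp to point at the middle basin, within about 1° by my measurement, then pressed the rocker fully down and handed the job in at about 20 s; nothing else on the trolley appeared to have moved.

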